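# Hang the compost tampers on their hook, largest first

### The arm

A 6-joint arm with a two-finger parallel gripper is mounted at the origin on the work surface. World frame = base frame: x ahead of the robot, y to its left, z up, the work surface at z = 0. Lengths are in m, angles in rad, forces in N, time in s.
With the tool pointing down it reaches from about 0.35 to 0.975 m from the base axis. Payload 4.9 kg.
Tool frame: the origin (TCP) lies midway between the tips of the shut fingers; the grasp point (between the pads) lies 19 mm behind it; z points along the fingers, y is the direction in which the jaws open and shut (so a half turn about z gives the same grasp; the last joint's range is limited). The gripper opens to 85 mm and grips with 20 to 120 N. Pads are 22 mm wide; open, the fingers measure 114 mm over their backs; the gripper's body (76 mm by 85 mm) begins 54 mm behind the grasp point. The pads swing forward as they close: fully open they stand 13 mm farther back than shut.
Start: joints at [-0.119, 0.053, 1.613, -0, 1.476, -0.119], TCP at [0.625, 0, 0.231] pointing down, gripper open.
Joint ranges: [-3.01, 3.01], [-1.01, 2.22], [0.06, 2.58], [-1.02, 4.17], [0.09, 2.62], [-3.14, 3.14]. Speed limits (rad/s): [2.57, 2.57, 3.14, 3.14, 3.14, 3.14].

### API

Orientations are given as a unit quaternion [w, x, y, z].
In Python, from cell import bot gives the robot as it stands.
- The arm moves only by the tool play_rows, never from a script. Its argument "rows" is a list of rows, each a list of 3 entries, a list of its own where there are three numbers: the turn, a rotation vector about the tool's x, y, z each as a share of 90 degrees, from -1 to 1, then the shift along the tool's x, y, z each as a share of 0.5 m, from -1 to 1, then the finger opening in mm, from 0 to 85.4. A call has 1 to 5 rows; each row is the pose to reach, as a shift and turn from the pose commanded when the call began, along the tool's axes at that moment; what a row does not reach only later rows make up. A row lasts 1/8 s, in which the tool goes at most 62.5 mm and 10.7 degrees, less where a joint would pass 70% of its speed; a pose out of reach is approached as far as the arm can. A call with a number of a shift or a turn outside -1 to 1 is refused whole. A call with a gripper value outside its range is refused whole. The fingers move at their own pace and stop on an object; the grip force is fixed at half the most. Time passes only in rows, so rows that repeat a pose let the fingers close. It gives the time, the measured TCP pose, the force and the opening at its end, in the units of the state.
- bot.get_obs(): the state, without advancing time (a new reading comes with each control period).
- bot.camera(name): name is "scene" or "side" or "wrist"; returns a dict with "frame" (420x560x3 uint8, red, green, blue), "fx", "fy", "cx", "cy" (pixels), "distortion" ([k1, k2, p1, p2, k3] as OpenCV has them; the pictures are not rectified), "rvec" (rotation vector, rad) and "tvec" (3), from world to camera coordinates, as OpenCV has them; the wrist camera has in their place "T_tool_cam" (4x4, takes a point from camera to tool coordinates, whose origin is the TCP and whose axes are the flange's). Camera axes: x right, y down, z forward; pixel columns grow to the right and rows downward; lengths in m; the calibration is good to about 2 mm. A picture is of the moment at which its call begins: read the wrist's pose just before it. There is no depth.
- bot.hand_in(): hands the job in, once; it reports no verdict.
The state is a dict: "time_s": time; "qpos": joint angles; "dq": joint speeds; "joint_efforts": joint torques, N m; "position": TCP position; "tcp_rot": TCP orientation; "wrist_force": force on the tool from outside, world axes, zero at the start; "torque": the same for the moment, N m; "finger_gap": opening from 0.0 (shut) to 1.0 (fully open).
Only numpy, scipy, OpenCV 4.12 (cv2) and the standard library are available. Lean on these libraries where they do the work, as an engineer would, in place of code of your own. Each camera call takes 0.05 s, during which the arm holds its last target. There are 200 camera calls.

### The job

Hang the three compost tampers by their handle loops on the hook of the stand: the largest first and furthest in, then the middle one, then the smallest in front, so that their boards nest one above another. All three must end hanging freely and upright from the level part of the hook, and the other things on the bench are to be left where they are.

Things in the scene. Friction and masses are not known exactly. Their poses are not given: they have to be found in the camera images.
- hook_stand: fixed dark steel hook stand, yaw within 0.3 rad of 0. Origin: on the bench, mid-foot (plate 120 x 120 x 12 mm). A post 16 mm thick rises there to the arm, a round rod 10 mm thick, centre-line 215 mm above the bench, running level along the stand's own -x (towards the robot) for 130 mm, then slanting up to the tip; the tip is the highest point
- hook_arm (a point): middle of the level part of the hook arm, on its centre-line, 65 mm from the post's axis and 215 mm up; axes as the stand's. A hanging tamper's loop opening has its centre 20 mm below the centre-line (195 mm up). The boards nest clear of each other when the loops hang about 35 mm apart, the first about 40 mm from the post's axis
- hook_tip (a point): centre of the hook tip's rounded end (10 mm thick), 142 mm from the post's axis along the stand's own -x and 230 mm above the bench
- large_loop (a point): largest tamper, loose, upright, 180 mm tall; wooden board 170 (own y) x 44 (x) x 14 mm, web 48 (y) x 8 mm, on top a loop of 10 mm steel rod in the y-z plane, 48 mm wide outside, 28 inside, opening 50 mm high. Point: centre of the opening, 145 mm above the underside, 35 below the top; straight legs from 25 mm below it to 22 above, pinched across y. x and -x alike. 0.1 to 0.4 kg
- medium_loop (a point): middle-sized tamper, loose, upright, 147 mm tall; wooden board 135 (own y) x 44 (x) x 14 mm, web 48 (y) x 8 mm, on top a loop of 10 mm steel rod in the y-z plane, 48 mm wide outside, 28 inside, opening 50 mm high. Point: centre of the opening, 112 mm above the underside, 35 below the top; straight legs from 25 mm below it to 22 above, pinched across y. x and -x alike. 0.1 to 0.4 kg
- small_loop (a point): smallest tamper, loose, upright, 114 mm tall; wooden board 100 (own y) x 44 (x) x 14 mm, web 48 (y) x 8 mm, on top a loop of 10 mm steel rod in the y-z plane, 48 mm wide outside, 28 inside, opening 50 mm high. Point: centre of the opening, 79 mm above the underside, 35 below the top; straight legs from 25 mm below it to 22 above, pinched across y. x and -x alike. 0.1 to 0.4 kg
- plug_tray: loose black seed tray with cells, 120 x 180 x 40 mm high, origin under its centre
- trowel: loose flat trowel 200 mm long lying along its own x, under 30 mm high
- saucer: loose terracotta saucer, 90 mm across, 22 mm high, origin under its centre
- pot: loose terracotta pot, 100 mm across, 85 mm high, origin under its centre
- sprayer: loose white bottle, 70 mm across, 130 mm high, origin under its centre
- seed_jar: loose amber jar, 72 mm across, 100 mm high, origin under its centre
- mug: loose white mug, 80 mm across plus handle, 90 mm high, origin under its centre
Not all that is in view belongs to the job. What is shaped like the part that bears small_loop but orange or red is not meant.

How it is judged:
On the way, in this order (a step that is already met when the one before it is completed fails the run):
1. the largest tamper hangs on the hook (x of large_loop in the frame of hook_stand between -0.132 and -0.015 m and y of large_loop in the frame of hook_stand between -0.02 and 0.02 m and z of large_loop in the frame of hook_stand between 0.185 and 0.202 m and angle between large_loop's own z axis and vertical below 0.25 rad), for 0.2 s.
2. the middle tamper hangs in front of it (all of step 1 and x of medium_loop in the frame of hook_stand between -0.132 and -0.015 m and y of medium_loop in the frame of hook_stand between -0.02 and 0.02 m and z of medium_loop in the frame of hook_stand between 0.185 and 0.202 m and angle between medium_loop's own z axis and vertical below 0.25 rad), for 0.2 s.
3. the smallest tamper hangs in front of both (all of step 2 and x of small_loop in the frame of hook_stand between -0.132 and -0.015 m and y of small_loop in the frame of hook_stand between -0.02 and 0.02 m and z of small_loop in the frame of hook_stand between 0.185 and 0.202 m and angle between small_loop's own z axis and vertical below 0.25 rad), for 0.2 s.
At the end, for the whole second after the job is handed in: all three tampers hang on the level part of the hook arm (loop centre 15 to 132 mm from the post's axis along the arm, within 20 mm to either side of it, 185 to 202 mm above the bench), each within 0.25 rad of upright, having been hung in the order largest, middle, smallest (all of step 3); the robot touches nothing.
It fails at once if one of the loose bystanders is moved more than 30 mm (distance of any of plug_tray, trowel, saucer, pot, sprayer, seed_jar, mug from where it was at the start of the episode above 0.03 m).
It also fails if it takes over 72 s, if anything falls off the work surface, if the arm or the gripper's body presses on something with over 40 N, if the wrist force passes 120 N, or if a joint passes its speed limit or range.

## Working session

There is one attempt and no reset: what is moved stays moved. The work goes in short steps, Python scripts to look and compute and a tool call to move; the robot and the scene stay as the last step left them, time stands still between calls to the robot, and variables do not carry over. Pictures are saved under pics/ and viewed, about 8 in all and at most 12, crops included, and the job is handed in when it is done.

Besides the shell and the picture viewer there is one more tool, called after "Emit:" in YAML: its name, and indented under it one key for each argument. play_rows: Moves the arm, as the interface text tells. Shift numbers are shares of 0.5 m and turn numbers shares of 90 degrees, none past 1 either way. Its arguments: {"type":"object","properties":{"rows":{"type":"array"}},"required":["rows"]}

```bash
ls; mkdir -p pics; cat > h.py <<'E'
import numpy as np, cv2
from scipy.spatial.transform import Rotation as R
from cell import bot
def cam(n):
    o=bot.get_obs(); c=bot.camera(n)
    K=np.array([[c['fx'],0,c['cx']],[0,c['fy'],c['cy']],[0,0,1.]]); D=np.array(c['distortion'],float)
    if n=='wrist':
        q=o['tcp_rot']; T=np.eye(4); T[:3,:3]=R.from_quat([q[1],q[2],q[3],q[0]]).as_matrix(); T[:3,3]=o['position']
        W=T@np.array(c['T_tool_cam'])
    else:
        M=np.eye(4); M[:3,:3]=cv2.Rodrigues(np.array(c['rvec'],float))[0]; M[:3,3]=np.array(c['tvec']).ravel(); W=np.linalg.inv(M)
    return dict(f=c['frame'],K=K,D=D,W=W)
def ray(c,uv):
    p=cv2.undistortPoints(np.array(uv,float).reshape(-1,1,2),c['K'],c['D']).reshape(-1,2)
    d=np.c_[p,np.ones(len(p))]@c['W'][:3,:3].T
    return c['W'][:3,3],d
def plane(c,uv,z):
    o,d=ray(c,uv); return o+d*((z-o[2])/d[:,2])[:,None]
def proj(c,P):
    M=np.linalg.inv(c['W']); return cv2.projectPoints(np.array(P,float).reshape(-1,1,3),cv2.Rodrigues(M[:3,:3])[0],M[:3,3],c['K'],c['D'])[0].reshape(-1,2)
def tri(c1,u1,c2,u2):
    o1,d1=ray(c1,[u1]);o2,d2=ray(c2,[u2]);d1=d1[0];d2=d2[0]
    s=np.linalg.lstsq(np.c_[d1,-d2],o2-o1,rcond=None)[0]
    a=o1+s[0]*d1;b=o2+s[1]*d2; return (a+b)/2,np.linalg.norm(a-b)
def save(c,n): cv2.imwrite('pics/'+n,c['f'][:,:,::-1])
E
python3 - <<'E'
from h import *
print(bot.get_obs())
ims=[]
for n in ('scene','side','wrist'):
    c=cam(n); save(c,n+'0.png'); print(n,c['W'].round(3).tolist(),c['K'][0,0])
E
```

```text
pics
{'time_s': 0.0, 'qpos': array([-1.18990878e-01,  5.33649158e-02,  1.61432179e+00, -2.59615779e-05,
        1.47598072e+00, -1.18976468e-01]), 'dq': array([ 4.99304415e-05, -2.87135748e-04, -1.19572204e-03, -8.30669491e-04,
       -1.37325492e-03,  7.64488863e-04]), 'joint_efforts': array([ 2.70554956e-04, -3.93670499e+01, -3.70175600e+01, -1.62778279e-04,
        6.93513779e-03, -6.06393527e-06]), 'position': array([6.24369411e-01, 7.42328099e-05, 2.30041420e-01]), 'tcp_rot': array([-8.07441787e-04,  7.07110617e-01,  7.07102184e-01, -6.51438498e-04]), 'wrist_force': array([ 0.70383594,  0.29078188, -0.0353522 ]), 'torque': array([ 0.01029903, -0.00027937,  0.0174739 ]), 'finger_gap': 1.0013940392737366}
scene [[-0.139, 0.767, -0.626, 1.354], [0.99, 0.096, -0.102, 0.05], [-0.018, -0.634, -0.773, 1.172], [0.0, 0.0, 0.0, 1.0]] 503.99569913884534
side [[-0.952, -0.131, 0.276, 0.201], [-0.305, 0.478, -0.824, 0.933], [-0.024, -0.869, -0.495, 0.772], [0.0, 0.0, 0.0, 1.0]] 484.87816131313684
wrist [[1.0, 0.002, -0.002, 0.625], [0.001, -0.959, -0.282, 0.073], [-0.003, 0.282, -0.959, 0.373], [0.0, 0.0, 0.0, 1.0]] 302.8176638749616
```

View pics/scene0.png

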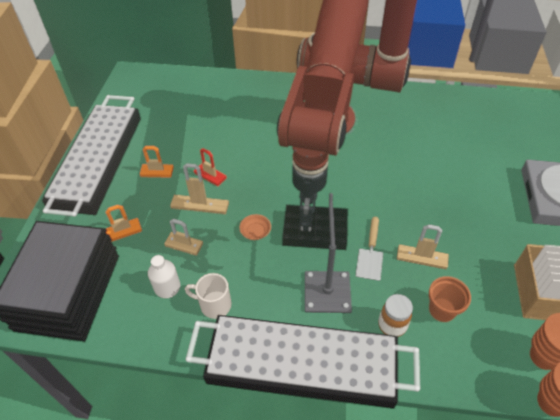

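View pics/side0.png

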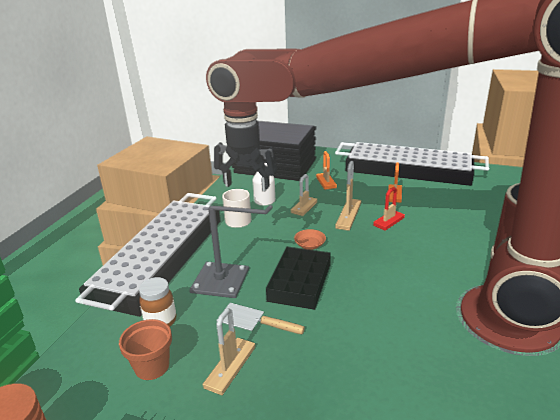

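The scene picture shows the large tamper at about (200,190), the small at (183,235) and the medium at (425,245). The hook tip is near (332,198) and the foot near (328,290). The orange and red look-alikes are at (153,162), (210,167) and (122,222). The side picture agrees with this.

```bash
python3 - <<'E'
from h import *
S=cam('scene');D=cam('side')
for n,(x0,x1,y0,y1) in dict(large=(165,235,160,218),small=(160,207,215,258),med=(392,455,220,272)).items():
    h=cv2.cvtColor(S['f'],cv2.COLOR_RGB2HSV)[y0:y1,x0:x1]
    m=cv2.inRange(h,(8,50,90),(28,200,255))
    k,l,s,_=cv2.connectedComponentsWithStats(m); i=1+s[1:,4].argmax(); ys,xs=np.where(l==i)
    L=xs.argmin();Rr=xs.argmax()
    e=np.array([[xs[L]+x0,ys[xs==xs[L]].mean()+y0],[xs[Rr]+x0,ys[xs==xs[Rr]].mean()+y0]])
    P=plane(S,e,.01); d=P[1]-P[0]
    print(n,s[i],e.tolist(),'ctr',P.mean(0).round(3),'len',np.linalg.norm(d).round(3),'yaw',np.arctan2(-d[0],d[1]).round(2))
a=np.hstack([cv2.resize(S['f'][180:320,270:390],None,fx=3.3,fy=3.3,interpolation=2),cv2.resize(D['f'][190:330,180:300],None,fx=3.3,fy=3.3,interpolation=2)])
cv2.imwrite('pics/stand.png',a[:,:,::-1]);print(a.shape)
for n,p,z in (('mug',(212,298),.05),('sprayer',(164,280),.06),('jar',(397,315),.05),('pot',(449,300),.04),('saucer',(255,228),.01),('blade',(370,265),0.01)): print(n,plane(S,[p],z).round(2))
E
```

```text
large [   6   18   58   36 1050] [[171.0, 204.5], [228.0, 202.0]] ctr [ 0.44  -0.338  0.01 ] len 0.171 yaw 0.18
small [  5  17  38  23 534] [[165.0, 243.5], [202.0, 242.5]] ctr [ 0.588 -0.349  0.01 ] len 0.105 yaw 0.16
med [  5  18  51  31 944] [[397.0, 255.5], [447.0, 260.0]] ctr [0.553 0.314 0.01 ] len 0.136 yaw 0.02
(462, 792, 3)
mug [[ 0.77 -0.22  0.05]]
sprayer [[ 0.74 -0.35  0.06]]
jar [[0.76 0.24 0.05]]
pot [[0.69 0.37 0.04]]
saucer [[ 0.51 -0.16  0.01]]
blade [[0.59 0.17 0.01]]
```

View pics/stand.png

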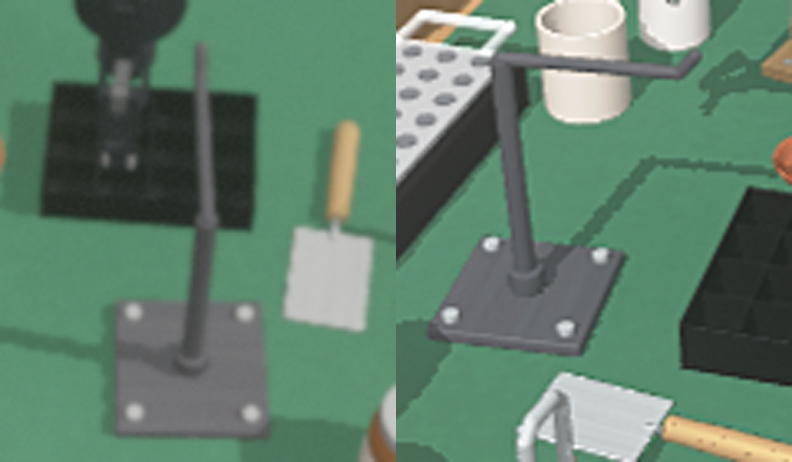

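Left half of the crop (scene): tip at about (200,50), post top (207,218), bolts at (133,312), (245,314), (134,412) and (251,413). Right half (side): tip at (692,60), arm-post corner (505,62).

```bash
python3 - <<'E'
from h import *
S=cam('scene');D=cam('side')
s=lambda x,y:(270+x/3.3-.35,180+y/3.3-.35)
d=lambda x,y:(180+(x-396)/3.3-.35,190+y/3.3-.35)
print('tip',tri(S,s(200.5,49),D,d(691,61)), plane(S,[s(200.5,49)],.23))
print('top',tri(S,s(207,218),D,d(505,62)))
b=plane(S,[s(*p) for p in ((133,312),(245,314),(134,412),(251,413))],.015)
bd=plane(D,[d(*p) for p in ((600,256),(565,328),(491,244),(450,315))],.015)
print(b.round(4).tolist(),b.mean(0),bd.round(4).tolist(),bd.mean(0))
for q in (b,):
  v=(q[2]+q[3]-q[0]-q[1]);w=q[1]+q[3]-q[0]-q[2];print(np.arctan2(v[1],v[0]),np.arctan2(-w[0],w[1]))
E
```

```text
tip (array([0.54706064, 0.05029632, 0.22776394]), np.float64(0.0062580962072020406)) [[0.54560695 0.04849745 0.23      ]]
top (array([0.68432464, 0.06467366, 0.21171232]), np.float64(0.00045884544427009493))
[[0.6462, 0.015, 0.015], [0.6366, 0.1046, 0.015], [0.7357, 0.0248, 0.015], [0.725, 0.1145, 0.015]] [0.68590693 0.06473182 0.015     ] [[0.648, 0.0173, 0.015], [0.6388, 0.1054, 0.015], [0.7378, 0.0266, 0.015], [0.7279, 0.1155, 0.015]] [0.68810786 0.06619931 0.015     ]
0.11039334035823736 0.11256942146740427
```

```bash
cat >> h.py <<'E'
def rows(P,yaw):
    "shares of turn and shift from present pose to TCP P, tool x = world -x turned by yaw, tool z down"
    o=bot.get_obs(); q=o['tcp_rot']; A=R.from_quat([q[1],q[2],q[3],q[0]]); c,s=np.cos(yaw),np.sin(yaw)
    B=R.from_matrix(np.array([[-c,-s,0],[-s,c,0],[0,0,-1.]]))
    t=(A.inv()*B).as_rotvec()/(np.pi/2); d=A.inv().apply(np.array(P)-o['position'])/.5
    print('turn',t.round(3).tolist(),'shift',d.round(4).tolist(),'| pos',o['position'].round(4),'t',round(o['time_s'],2),'gap',round(o['finger_gap'],3),'F',o['wrist_force'].round(1))
SP=np.array([.687,.0655]); SY=.111
def hook(x,z): return [*(SP+x*np.array([np.cos(SY),np.sin(SY)])),z]
E
python3 -c "
from h import *
rows([.44,-.338,.26],.15)"
```

```text
turn [-0.0, -0.0, -1.095] shift [-0.6761, -0.3697, -0.0579] | pos [0.6248 0.     0.231 ] t 0.35 gap 0.997 F [ 1.1 -0.3 -0.8]
```

Emit:
play_rows:
  rows:
    - [[0,0,-0.6],[-0.54,-0.3,-0.058],85]
    - [[0,0,-0.6],[-0.54,-0.3,-0.058],85]
    - [[0,0,-0.6],[-0.54,-0.3,-0.058],85]
    - [[0,0,-0.6],[-0.54,-0.3,-0.058],85]
    - [[0,0,-0.6],[-0.54,-0.3,-0.058],85]

```text
time_s: 0.98
position: [0.4832, -0.2555, 0.259]
tcp_rot: [0.0, 0.339, 0.941, -0.0]
wrist_force: [0.5, -1.2, 0.2]
finger_gap: 0.995
```

```bash
python3 -c "
from h import *
rows([.44,-.338,.26],.15)"
```

```text
turn [-0.0, 0.0, -0.535] shift [-0.0385, -0.1823, -0.002] | pos [ 0.4832 -0.2555  0.259 ] t 0.97 gap 0.995 F [ 0.5 -1.2  0.2]
```

Emit:
play_rows:
  rows:
    - [[0,0,-0.535],[-0.038,-0.182,0],85]
    - [[0,0,-0.535],[-0.038,-0.182,0],85]
    - [[0,0,-0.535],[-0.038,-0.182,0],85]
    - [[0,0,-0.535],[-0.038,-0.182,0],85]
    - [[0,0,-0.535],[-0.038,-0.182,0],85]

```text
time_s: 1.6
position: [0.4403, -0.3362, 0.2586]
tcp_rot: [-0.0, -0.074, 0.997, 0.0]
wrist_force: [0.6, -0.3, 1.2]
finger_gap: 0.992
```

```bash
cat >> h.py <<'E'
def board(name,ctr,rad):
    "board rectangle (top at 14 mm) in the wrist view: centre, sides, yaw"
    c=cam('wrist'); save(c,name+'.png'); h=cv2.cvtColor(c['f'],cv2.COLOR_RGB2HSV)
    m=cv2.inRange(h,(8,50,90),(28,200,255)); m=cv2.morphologyEx(m,cv2.MORPH_OPEN,np.ones((3,3)))
    k,l,s,cen=cv2.connectedComponentsWithStats(m)
    for i in range(1,k):
        if s[i,4]<400: continue
        p=np.argwhere(l==i)[:,::-1].astype(float); W=plane(c,p,.014)[:,:2].astype(np.float32)
        r=cv2.minAreaRect(W); bx=cv2.boxPoints(r); e=[bx[1]-bx[0],bx[2]-bx[1]]; g=max(e,key=np.linalg.norm)
        y=np.arctan2(-g[0],g[1]); y=(y+np.pi/2)%np.pi-np.pi/2
        print(s[i],'ctr',np.round(r[0],4),'sides',np.round(r[1],3),'yaw',y.round(3))
    return c
E
python3 -c "
from h import *
board('wl',0,0)
rows([.44,-.338,.26],.15)"
```

```text
[114  50  53  17 584] ctr [ 0.3206 -0.5142] sides [0.016 0.062] yaw 0.088
[ 206  153  133   54 4629] ctr [ 0.4475 -0.3386] sides [0.169 0.056] yaw -0.01
[ 365  221   65   57 2514] ctr [ 0.5097 -0.1486] sides [0.091 0.075] yaw -0.283
[ 214  253   74   47 2129] ctr [ 0.5896 -0.3492] sides [0.1   0.056] yaw -0.192
turn [0.0, 0.0, -0.001] shift [0.0013, -0.0035, -0.0028] | pos [ 0.4404 -0.3362  0.2586] t 1.65 gap 0.998 F [ 1.  -0.4 -0.1]
```

View pics/wl.png

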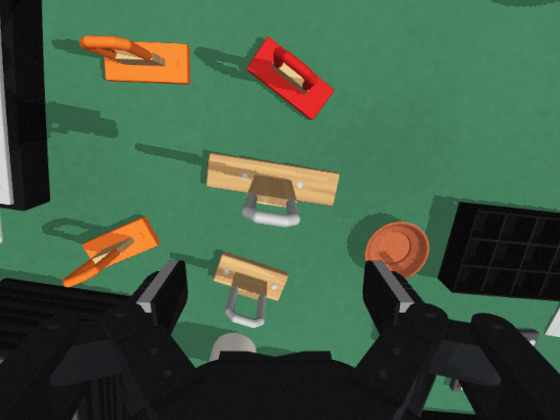

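The wrist picture shows the large board at (272,178) with its loop top near (272,217). The small board is at (250,277), with its loop near (245,310), and the orange and red look-alikes are clearly separate. The rectangle fit includes the web, so I fit the board's clean upper edge instead.

```bash
cat >> h.py <<'E'
def edge(name,uv):
    "upper image edge of board at uv = its underside edge (z=0) on the camera's side"
    c=cam('wrist'); save(c,name+'.png'); h=cv2.cvtColor(c['f'],cv2.COLOR_RGB2HSV)
    m=cv2.inRange(h,(8,50,60),(28,200,255)); m=cv2.morphologyEx(m,cv2.MORPH_OPEN,np.ones((3,3)))
    k,l,s,_=cv2.connectedComponentsWithStats(m); l=l==l[uv[1],uv[0]]
    xs=np.where(l.any(0))[0]; top=l.argmax(0)[xs]-.5; w=plane(c,np.c_[xs,top],0.)[:,:2]
    n=len(xs)//8; f=w[n:-n]; vx,vy,x0,y0=cv2.fitLine(f.astype(np.float32),cv2.DIST_HUBER,0,.01,.01).ravel()
    v=np.array([vx,vy])*np.sign(vy); A=plane(c,np.argwhere(l)[:,::-1],.007)[:,:2]; t=(A-[x0,y0])@v
    mid=np.array([x0,y0])+v*(t.min()+t.max())/2; N=np.array([v[1],-v[0]])
    print('ctr',(mid+.022*N).round(4),'len',(t.max()-t.min()).round(3),'yaw',np.arctan2(-v[0],v[1]).round(3))
    return c
E
python3 -c "
from h import *
c=edge('wl2',(225,175)); edge('wl3',(225,270))
print(proj(c,[[.445,-.337,.175],[.588,-.349,.109]]))
rows([.444,-.337,.13],-.01)"
```

```text
ctr [ 0.4431 -0.3384] len 0.172 yaw -0.011
ctr [ 0.2522 -0.3529] len 1.023 yaw 0.146
[[271.87234003 221.36383492]
 [243.34006342 319.49102964]]
turn [0.0, -0.0, 0.097] shift [-0.0067, -0.0029, 0.2572] | pos [ 0.4405 -0.336   0.2586] t 1.75 gap 0.997 F [ 0.1  0.7 -0.1]
```

Emit:
play_rows:
  rows:
    - [[0,0,0.1],[-0.004,-0.005,0.08],85]
    - [[0,0,0.1],[-0.004,-0.005,0.18],85]
    - [[0,0,0.1],[-0.004,-0.005,0.267],85]
    - [[0,0,0.1],[-0.004,-0.005,0.267],85]
    - [[0,0,0.1],[-0.004,-0.005,0.267],30]

```text
time_s: 2.38
position: [0.4437, -0.339, 0.1271]
tcp_rot: [0.001, 0.007, 1.0, -0.001]
wrist_force: [-0.3, 0.1, 0.1]
finger_gap: 0.812
```

Emit:
play_rows:
  rows:
    - [[0,0,0],[0,0,0],30]
    - [[0,0,0],[0,0,0],30]
    - [[0,0,0],[0,0,0],30]
    - [[0,0,0],[0,0,0],30]

```text
time_s: 2.88
position: [0.4443, -0.3397, 0.1284]
tcp_rot: [0.002, 0.007, 1.0, -0.002]
wrist_force: [-0.5, -0.1, 7.0]
finger_gap: 0.543
```

```bash
python3 -c "
from h import *
rows([.44,-.2,.32],.111)
rows(hook(-.21,.32),.111);rows(hook(-.21,.209),.111)"
```

```text
turn [-0.002, 0.002, -0.079] shift [0.0108, 0.2779, -0.3842] | pos [ 0.4443 -0.3397  0.1284] t 2.88 gap 0.543 F [-0.5 -0.1  7. ]
turn [-0.002, 0.002, -0.079] shift [-0.0592, 0.7633, -0.3857] | pos [ 0.4443 -0.3397  0.1284] t 2.88 gap 0.543 F [-0.5 -0.1  7. ]
turn [-0.002, 0.002, -0.079] shift [-0.0584, 0.7641, -0.1637] | pos [ 0.4443 -0.3397  0.1284] t 2.88 gap 0.543 F [-0.5 -0.1  7. ]
```

Emit:
play_rows:
  rows:
    - [[0,0,0],[0,0,-0.1],30]
    - [[0,0,-0.03],[0,0.05,-0.2],30]
    - [[0,0,-0.08],[-0.02,0.17,-0.2],30]
    - [[0,0,-0.08],[-0.03,0.29,-0.2],30]
    - [[0,0,-0.08],[-0.04,0.41,-0.2],30]

```text
time_s: 3.5
position: [0.4652, -0.1316, 0.2249]
tcp_rot: [0.0, -0.056, 0.998, 0.0]
wrist_force: [1.6, -0.1, -3.4]
finger_gap: 0.545
```

```bash
python3 -c "
from h import *
rows(hook(-.21,.211),.111)"
```

```text
turn [0.0, 0.0, 0.0] shift [-0.0648, 0.3427, 0.0279] | pos [ 0.4652 -0.1316  0.2249] t 3.5 gap 0.545 F [ 1.6 -0.1 -3.4]
```

Emit:
play_rows:
  rows:
    - [[0,0,0],[-0.02,0.12,0.01],30]
    - [[0,0,0],[-0.04,0.24,0.02],30]
    - [[0,0,0],[-0.065,0.343,0.028],30]
    - [[0,0,0],[-0.065,0.343,0.028],30]
    - [[0,0,0],[-0.065,0.343,0.028],30]

```text
time_s: 4.12
position: [0.4783, 0.0403, 0.2108]
tcp_rot: [-0.0, -0.056, 0.998, -0.0]
wrist_force: [-0.2, -0.3, -4.2]
finger_gap: 0.547
```

```bash
python3 - <<'E'
from h import *
rows(hook(-.21,.2105),.111); rows(hook(-.042,.2105),.111); rows(hook(-.042,.181),.111)
S=cam('scene');D=cam('side')
a=np.hstack([cv2.resize(S['f'][130:300,250:400],None,fx=2.6,fy=2.6),cv2.resize(D['f'][150:320,200:350],None,fx=2.6,fy=2.6)])
cv2.imwrite('pics/pre.png',a[:,:,::-1])
E
```

```text
turn [-0.0, -0.0, 0.001] shift [-0.0004, 0.0038, 0.0006] | pos [0.4783 0.0403 0.2108] t 4.12 gap 0.547 F [-0.2 -0.3 -4.2]
turn [-0.0, -0.0, 0.001] shift [-0.3364, 0.0032, 0.0003] | pos [0.4783 0.0403 0.2108] t 4.12 gap 0.547 F [-0.2 -0.3 -4.2]
turn [-0.0, -0.0, 0.001] shift [-0.3365, 0.0032, 0.0593] | pos [0.4783 0.0403 0.2108] t 4.12 gap 0.547 F [-0.2 -0.3 -4.2]
```

View pics/pre.png

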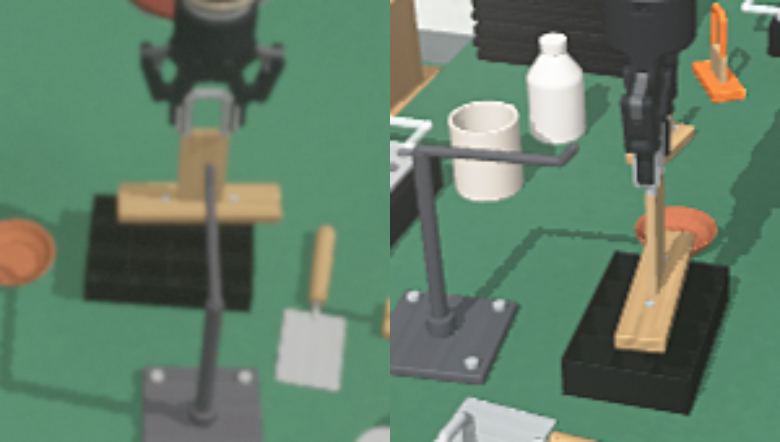

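The tamper is held upright, with its loop in line with the hook tip (crop: loop (207,110), tip (210,168)). Next is the insertion.

Emit:
play_rows:
  rows:
    - [[0,0,0],[-0.06,0.003,0],30]
    - [[0,0,0],[-0.13,0.003,0],30]
    - [[0,0,0],[-0.21,0.003,0],30]
    - [[0,0,0],[-0.28,0.003,0],30]
    - [[0,0,0],[-0.336,0.003,0],30]

```text
time_s: 4.85
position: [0.6469, 0.059, 0.2108]
tcp_rot: [-0.0, -0.055, 0.998, -0.0]
wrist_force: [-1.0, -0.4, -3.1]
finger_gap: 0.546
```

```bash
python3 -c "
from h import *
rows(hook(-.042,.181),.111)"
```

```text
turn [-0.0, -0.0, -0.001] shift [0.0027, 0.0041, 0.0597] | pos [0.6469 0.059  0.2108] t 4.85 gap 0.546 F [-1.  -0.4 -3.1]
```

Emit:
play_rows:
  rows:
    - [[0,0,0],[0.003,0.003,0.03],30]
    - [[0,0,0],[0.003,0.003,0.058],30]
    - [[0,0,0],[0.003,0.003,0.058],30]
    - [[0,0,0],[0.003,0.003,0.058],70]
    - [[0,0,0],[0.003,0.003,0.058],70]

```text
time_s: 5.48
position: [0.6444, 0.0622, 0.184]
tcp_rot: [0.001, -0.056, 0.998, -0.0]
wrist_force: [0.7, -0.2, 0.4]
finger_gap: 0.821
```

Emit:
play_rows:
  rows:
    - [[0,0,0],[0,0,0],70]
    - [[0,0,0],[0,0,0],70]
    - [[0,0,0],[0,0,-0.05],70]
    - [[0,0,0],[0,0,-0.17],70]
    - [[0,0,0],[0,0,-0.24],85]

```text
time_s: 6.1
position: [0.6445, 0.0622, 0.3059]
tcp_rot: [0.002, -0.056, 0.998, -0.0]
wrist_force: [0.2, -0.6, -0.2]
finger_gap: 0.99
```

```bash
python3 - <<'E'
from h import *
rows([.553,.314,.25],0.05)
S=cam('scene');D=cam('side')
a=np.hstack([cv2.resize(S['f'][130:300,250:400],None,fx=2.6,fy=2.6),cv2.resize(D['f'][150:320,180:330],None,fx=2.6,fy=2.6)])
cv2.imwrite('pics/post1.png',a[:,:,::-1])
E
```

```text
turn [-0.0, 0.003, 0.04] shift [0.1258, 0.5209, 0.1111] | pos [0.6445 0.0622 0.3059] t 6.1 gap 0.99 F [ 0.2 -0.6 -0.2]
```

View pics/post1.png

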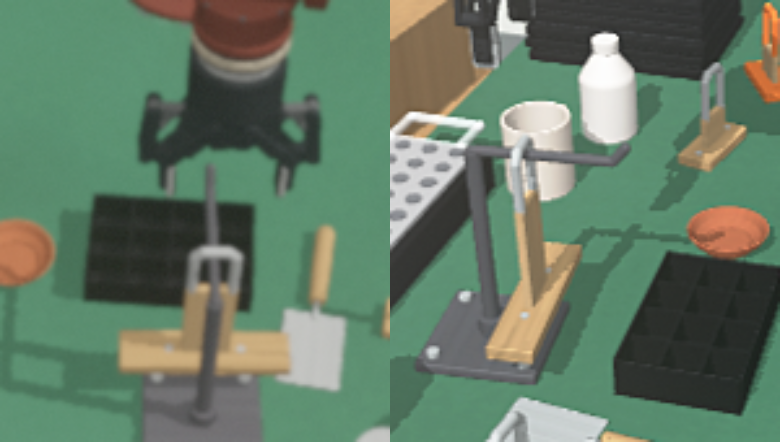

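The large tamper hangs upright on the level arm (side crop: loop at (523,160), clear of the post). On to the medium one.

Emit:
play_rows:
  rows:
    - [[0,0,0.04],[0.03,0.12,0],85]
    - [[0,0,0.04],[0.06,0.24,0.01],85]
    - [[0,0,0.04],[0.09,0.36,0.06],85]
    - [[0,0,0.04],[0.126,0.47,0.11],85]
    - [[0,0,0.04],[0.126,0.52,0.11],85]

```text
time_s: 6.82
position: [0.5486, 0.3153, 0.2427]
tcp_rot: [-0.003, -0.026, 1.0, -0.001]
wrist_force: [0.0, -0.6, -0.3]
finger_gap: 0.995
```

Emit:
play_rows:
  rows:
    - [[0,0,0],[0,0,0],85]
    - [[0,0,0],[0,0,0],85]

```text
time_s: 7.08
position: [0.5521, 0.3129, 0.2466]
tcp_rot: [-0.0, -0.025, 1.0, -0.0]
wrist_force: [0.6, 0.2, 0.8]
finger_gap: 0.996
```

```bash
python3 -c "
from h import *
c=cam('wrist'); u=proj(c,[[.54,.285,.01],[.54,.34,.01]]).round().astype(int); print(u)
for p in u: edge('wm%d'%p[0],tuple(p))
rows([.553,.314,.091],0.05)"
```

```text
[[253 169]
 [296 171]]
ctr [0.5495 0.3158] len 0.137 yaw -0.116
ctr [0.5495 0.3158] len 0.137 yaw -0.115
turn [-0.0, 0.0, -0.001] shift [-0.0008, 0.0032, 0.3127] | pos [0.5526 0.3124 0.2473] t 7.22 gap 0.997 F [-0.3  0.  -0.5]
```

```bash
python3 -c "
from h import *
rows([.5495,.3158,.092],-.115)"
```

```text
turn [-0.0, 0.0, 0.104] shift [0.006, 0.0072, 0.3107] | pos [0.5526 0.3124 0.2473] t 7.22 gap 0.997 F [-0.3  0.  -0.5]
```

Emit:
play_rows:
  rows:
    - [[0,0,0.104],[0.006,0.007,0.1],85]
    - [[0,0,0.104],[0.006,0.007,0.2],85]
    - [[0,0,0.104],[0.006,0.007,0.31],85]
    - [[0,0,0.104],[0.006,0.007,0.31],85]
    - [[0,0,0.104],[0.006,0.007,0.31],30]

```text
time_s: 7.85
position: [0.5504, 0.3169, 0.0945]
tcp_rot: [0.001, 0.057, 0.998, 0.001]
wrist_force: [0.9, 0.4, 0.4]
finger_gap: 0.814
```

Emit:
play_rows:
  rows:
    - [[0,0,0],[0,0,0],30]
    - [[0,0,0],[0,0,0],30]
    - [[0,0,0],[0,0,0],30]
    - [[0,0,0],[0,0,0],30]

```text
time_s: 8.35
position: [0.5511, 0.3174, 0.0961]
tcp_rot: [0.003, 0.057, 0.998, 0.001]
wrist_force: [-0.2, -3.3, 7.2]
finger_gap: 0.546
```

```bash
python3 -c "
from h import *
rows([.44,.2,.25],.111)
rows(hook(-.21,.211),.111)"
```

```text
turn [0.001, 0.004, -0.143] shift [0.1924, -0.2578, -0.3094] | pos [0.5511 0.3174 0.0961] t 8.35 gap 0.546 F [-0.2 -3.3  7.2]
turn [0.001, 0.004, -0.143] shift [0.0809, -0.5628, -0.2315] | pos [0.5511 0.3174 0.0961] t 8.35 gap 0.546 F [-0.2 -3.3  7.2]
```

Emit:
play_rows:
  rows:
    - [[0,0,0],[0,0,-0.12],30]
    - [[0,0,-0.05],[0.06,-0.06,-0.23],30]
    - [[0,0,-0.14],[0.12,-0.15,-0.25],30]
    - [[0,0,-0.14],[0.11,-0.27,-0.25],30]
    - [[0,0,-0.14],[0.1,-0.38,-0.24],30]

```text
time_s: 8.98
position: [0.4775, 0.1326, 0.214]
tcp_rot: [0.002, -0.054, 0.999, 0.0]
wrist_force: [0.9, -0.4, -2.3]
finger_gap: 0.544
```

```bash
python3 -c "
from h import *
rows(hook(-.21,.211),.111)"
```

```text
turn [0.0, 0.003, -0.002] shift [0.0179, -0.1799, 0.0059] | pos [0.4775 0.1326 0.214 ] t 8.97 gap 0.544 F [ 0.9 -0.4 -2.3]
```

Emit:
play_rows:
  rows:
    - [[0,0,0],[0.018,-0.1,0.002],30]
    - [[0,0,0],[0.018,-0.18,0.004],30]
    - [[0,0,0],[0.018,-0.18,0.004],30]
    - [[0,0,0],[0.018,-0.18,0.004],30]

```text
time_s: 9.48
position: [0.4782, 0.0436, 0.2106]
tcp_rot: [0.0, -0.053, 0.999, 0.0]
wrist_force: [-0.1, 0.9, -2.6]
finger_gap: 0.543
```

```bash
python3 -c "
from h import *
rows(hook(-.21,.211),.111);rows(hook(-.077,.211),.111)"
```

```text
turn [0.0, 0.001, -0.003] shift [0.0001, -0.0028, -0.0008] | pos [0.4782 0.0436 0.2106] t 9.47 gap 0.543 F [-0.1  0.9 -2.6]
turn [0.0, 0.001, -0.003] shift [-0.2659, -0.0014, -0.0006] | pos [0.4782 0.0436 0.2106] t 9.47 gap 0.543 F [-0.1  0.9 -2.6]
```

Emit:
play_rows:
  rows:
    - [[0,0,0],[-0.05,-0.002,0],30]
    - [[0,0,0],[-0.11,-0.002,0],30]
    - [[0,0,0],[-0.17,-0.002,0],30]
    - [[0,0,0],[-0.23,-0.002,0],30]
    - [[0,0,0],[-0.264,-0.002,0],30]

```text
time_s: 10.1
position: [0.6106, 0.0582, 0.21]
tcp_rot: [0.0, -0.054, 0.999, 0.0]
wrist_force: [-0.2, 1.0, -2.3]
finger_gap: 0.551
```

```bash
python3 -c "
from h import *
rows(hook(-.077,.182),.111)"
```

```text
turn [0.0, 0.0, -0.002] shift [0.0006, -0.0025, 0.056] | pos [0.6106 0.0582 0.21  ] t 10.1 gap 0.551 F [-0.2  1.  -2.3]
```

Emit:
play_rows:
  rows:
    - [[0,0,0],[0,-0.002,0.03],30]
    - [[0,0,0],[0,-0.002,0.056],30]
    - [[0,0,0],[0,-0.002,0.056],30]
    - [[0,0,0],[0,-0.002,0.056],70]
    - [[0,0,0],[0,-0.002,0.056],70]

```text
time_s: 10.72
position: [0.6099, 0.0552, 0.1832]
tcp_rot: [0.001, -0.053, 0.999, -0.0]
wrist_force: [-0.3, 0.3, -0.2]
finger_gap: 0.821
```

Emit:
play_rows:
  rows:
    - [[0,0,0],[0,0,0],70]
    - [[0,0,0],[0,0,0],70]
    - [[0,0,0],[0,0,-0.05],70]
    - [[0,0,0],[0,0,-0.17],70]
    - [[0,0,0],[0,0,-0.24],85]

```text
time_s: 11.35
position: [0.6104, 0.0552, 0.3058]
tcp_rot: [0.002, -0.053, 0.999, -0.0]
wrist_force: [-0.1, -0.8, -0.8]
finger_gap: 0.987
```

```bash
python3 - <<'E'
from h import *
rows([.57,-.349,.25],-.05)
S=cam('scene');D=cam('side')
a=np.hstack([cv2.resize(S['f'][130:300,250:400],None,fx=2.6,fy=2.6),cv2.resize(D['f'][150:320,180:330],None,fx=2.6,fy=2.6)])
cv2.imwrite('pics/post2.png',a[:,:,::-1])
E
```

```text
turn [-0.0, 0.003, 0.099] shift [0.1664, -0.7953, 0.1114] | pos [0.6104 0.0552 0.3058] t 11.35 gap 0.987 F [-0.1 -0.8 -0.8]
```

View pics/post2.png

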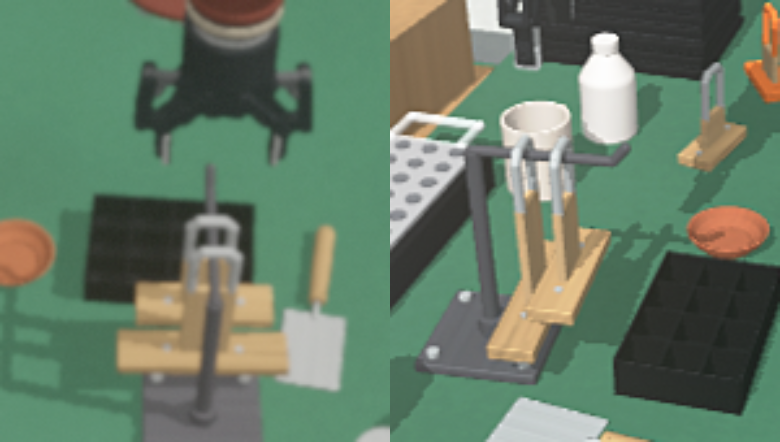

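Both tampers hang upright and nested (side crop: loops at (523,160) and (562,160)). Next is the small one.

Emit:
play_rows:
  rows:
    - [[0,0,0.1],[0.02,-0.12,0],85]
    - [[0,0,0.1],[0.05,-0.24,0],85]
    - [[0,0,0.1],[0.08,-0.36,0],85]
    - [[0,0,0.1],[0.11,-0.48,0],85]
    - [[0,0,0.1],[0.14,-0.6,0.02],85]

```text
time_s: 12.08
position: [0.5713, -0.2523, 0.2919]
tcp_rot: [0.0, 0.025, 1.0, -0.0]
wrist_force: [0.6, 0.6, -0.7]
finger_gap: 0.997
```

```bash
python3 -c "
from h import *
rows([.57,-.349,.25],-.05)"
```

```text
turn [-0.0, 0.001, -0.001] shift [-0.0071, -0.1934, 0.0838] | pos [ 0.5713 -0.2523  0.2919] t 12.07 gap 0.997 F [ 0.6  0.6 -0.7]
```

Emit:
play_rows:
  rows:
    - [[0,0,0],[-0.007,-0.1,0.04],85]
    - [[0,0,0],[-0.007,-0.19,0.084],85]
    - [[0,0,0],[-0.007,-0.19,0.084],85]
    - [[0,0,0],[-0.007,-0.19,0.084],85]

```text
time_s: 12.58
position: [0.5703, -0.3449, 0.2493]
tcp_rot: [-0.0, 0.026, 1.0, 0.001]
wrist_force: [-0.0, 1.0, 0.4]
finger_gap: 0.993
```

```bash
python3 -c "
from h import *
c=cam('wrist'); u=proj(c,[[.582,-.37,.01],[.578,-.33,.01]]).round().astype(int); print(u)
for p in u: edge('ws%d'%p[0],tuple(p))
rows([.588,-.349,.059],-0.05)"
```

```text
[[255 190]
 [286 185]]
ctr [ 0.5894 -0.3491] len 0.101 yaw -0.197
ctr [ 0.5893 -0.3492] len 0.101 yaw -0.2
turn [-0.0, 0.001, 0.0] shift [-0.0337, -0.0075, 0.3844] | pos [ 0.5711 -0.3443  0.2512] t 12.72 gap 0.994 F [-0.2 -0.   0.2]
```

```bash
python3 -c "
from h import *
rows([.5894,-.3491,.059],-0.198)"
```

```text
turn [-0.0, 0.001, 0.095] shift [-0.0365, -0.0075, 0.3844] | pos [ 0.5711 -0.3443  0.2512] t 12.72 gap 0.994 F [-0.2 -0.   0.2]
```

Emit:
play_rows:
  rows:
    - [[0,0,0.095],[-0.036,-0.006,0.06],85]
    - [[0,0,0.095],[-0.036,-0.006,0.17],85]
    - [[0,0,0.095],[-0.036,-0.006,0.28],85]
    - [[0,0,0.095],[-0.036,-0.006,0.384],85]
    - [[0,0,0.095],[-0.036,-0.006,0.384],85]

```text
time_s: 13.35
position: [0.5855, -0.3459, 0.053]
tcp_rot: [-0.004, 0.099, 0.995, 0.003]
wrist_force: [-0.1, 0.2, -0.2]
finger_gap: 0.996
```

Emit:
play_rows:
  rows:
    - [[0,0,0],[0,0,0],30]
    - [[0,0,0],[0,0,0],30]
    - [[0,0,0],[0,0,0],30]
    - [[0,0,0],[0,0,0],30]
    - [[0,0,0],[0,0,0],30]

```text
time_s: 13.98
position: [0.5906, -0.3506, 0.0626]
tcp_rot: [0.003, 0.1, 0.995, -0.002]
wrist_force: [0.8, 1.9, 7.6]
finger_gap: 0.542
```

```bash
python3 -c "
from h import *
rows([.48,-.2,.25],.111)
rows(hook(-.21,.211),.111)"
```

```text
turn [-0.002, 0.004, -0.198] shift [0.2743, 0.2503, -0.3771] | pos [ 0.5906 -0.3506  0.0626] t 13.97 gap 0.542 F [0.8 1.9 7.6]
turn [-0.002, 0.004, -0.198] shift [0.3744, 0.7247, -0.3009] | pos [ 0.5906 -0.3506  0.0626] t 13.97 gap 0.542 F [0.8 1.9 7.6]
```

Emit:
play_rows:
  rows:
    - [[0,0,0],[0,0,-0.12],30]
    - [[0,0,-0.1],[0.08,0.03,-0.23],30]
    - [[0,0,-0.198],[0.17,0.1,-0.32],30]
    - [[0,0,-0.198],[0.25,0.2,-0.32],30]
    - [[0,0,-0.198],[0.28,0.31,-0.31],30]

```text
time_s: 14.6
position: [0.4827, -0.1772, 0.2164]
tcp_rot: [0.002, -0.054, 0.999, -0.001]
wrist_force: [1.3, -0.1, -1.2]
finger_gap: 0.547
```

```bash
python3 -c "
from h import *
rows(hook(-.21,.211),.111)"
```

```text
turn [-0.002, 0.003, -0.002] shift [-0.0386, 0.4374, 0.0096] | pos [ 0.4827 -0.1772  0.2164] t 14.6 gap 0.547 F [ 1.3 -0.1 -1.2]
```

Emit:
play_rows:
  rows:
    - [[0,0,0],[-0.01,0.12,0.005],30]
    - [[0,0,0],[-0.02,0.24,0.008],30]
    - [[0,0,0],[-0.03,0.36,0.008],30]
    - [[0,0,0],[-0.038,0.435,0.008],30]
    - [[0,0,0],[-0.038,0.435,0.008],30]

```text
time_s: 15.22
position: [0.4778, 0.0427, 0.2103]
tcp_rot: [0.001, -0.058, 0.998, -0.0]
wrist_force: [-0.2, -0.7, -1.7]
finger_gap: 0.545
```

Emit:
play_rows:
  rows:
    - [[0,0,0],[0,0,0],30]
    - [[0,0,0],[0,0,0],30]

```text
time_s: 15.48
position: [0.4781, 0.0396, 0.2097]
tcp_rot: [0.0, -0.055, 0.999, -0.0]
wrist_force: [-0.5, -0.6, -1.8]
finger_gap: 0.541
```

```bash
python3 -c "
from h import *
rows(hook(-.21,.211),.111);rows(hook(-.111,.211),.111)"
```

```text
turn [-0.0, 0.0, -0.001] shift [-0.0009, 0.0052, -0.0027] | pos [0.4781 0.0396 0.2097] t 15.47 gap 0.541 F [-0.5 -0.6 -1.8]
turn [-0.0, 0.0, -0.001] shift [-0.1989, 0.0056, -0.0026] | pos [0.4781 0.0396 0.2097] t 15.47 gap 0.541 F [-0.5 -0.6 -1.8]
```

Emit:
play_rows:
  rows:
    - [[0,0,0],[-0.04,0.005,-0.002],30]
    - [[0,0,0],[-0.09,0.005,-0.002],30]
    - [[0,0,0],[-0.14,0.005,-0.002],30]
    - [[0,0,0],[-0.18,0.005,-0.002],30]
    - [[0,0,0],[-0.199,0.005,-0.002],30]

```text
time_s: 16.1
position: [0.5774, 0.053, 0.2102]
tcp_rot: [-0.0, -0.055, 0.999, -0.0]
wrist_force: [-0.6, -0.6, -1.0]
finger_gap: 0.544
```

```bash
python3 -c "
from h import *
rows(hook(-.111,.182),.111)"
```

```text
turn [-0.0, -0.0, -0.001] shift [0.0014, 0.0006, 0.0564] | pos [0.5774 0.053  0.2102] t 16.1 gap 0.544 F [-0.6 -0.6 -1. ]
```

Emit:
play_rows:
  rows:
    - [[0,0,0],[0.001,0,0.03],30]
    - [[0,0,0],[0.001,0,0.056],30]
    - [[0,0,0],[0.001,0,0.056],30]
    - [[0,0,0],[0.001,0,0.056],70]
    - [[0,0,0],[0.001,0,0.056],70]

```text
time_s: 16.73
position: [0.5766, 0.0541, 0.1837]
tcp_rot: [0.001, -0.055, 0.998, -0.0]
wrist_force: [-0.1, -0.8, 0.8]
finger_gap: 0.822
```

Emit:
play_rows:
  rows:
    - [[0,0,0],[0,0,0],70]
    - [[0,0,0],[0,0,0],70]
    - [[0,0,0],[0,0,-0.05],70]
    - [[0,0,0],[0,0,-0.17],70]
    - [[0,0,0],[0,0,-0.27],85]

```text
time_s: 17.35
position: [0.5761, 0.0541, 0.3196]
tcp_rot: [0.0, -0.055, 0.998, -0.0]
wrist_force: [0.9, -0.8, 0.6]
finger_gap: 0.989
```

Emit:
play_rows:
  rows:
    - [[0,0,0],[0.05,0,-0.05],85]
    - [[0,0,0],[0.1,0,-0.05],85]
    - [[0,0,0],[0.1,0,-0.05],85]
    - [[0,0,0],[0.1,0,-0.05],85]
    - [[0,0,0],[0.1,0,-0.05],85]

```text
time_s: 17.98
position: [0.5268, 0.0486, 0.3416]
tcp_rot: [-0.001, -0.055, 0.998, 0.0]
wrist_force: [0.7, 0.2, -0.4]
finger_gap: 0.997
```

```bash
python3 - <<'E'
from h import *
S=cam('scene');D=cam('side')
a=np.hstack([cv2.resize(S['f'][130:300,250:400],None,fx=2.6,fy=2.6),cv2.resize(D['f'][150:320,180:330],None,fx=2.6,fy=2.6)])
cv2.imwrite('pics/post3.png',a[:,:,::-1])
E
```

```text
(no output)
```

View pics/post3.png

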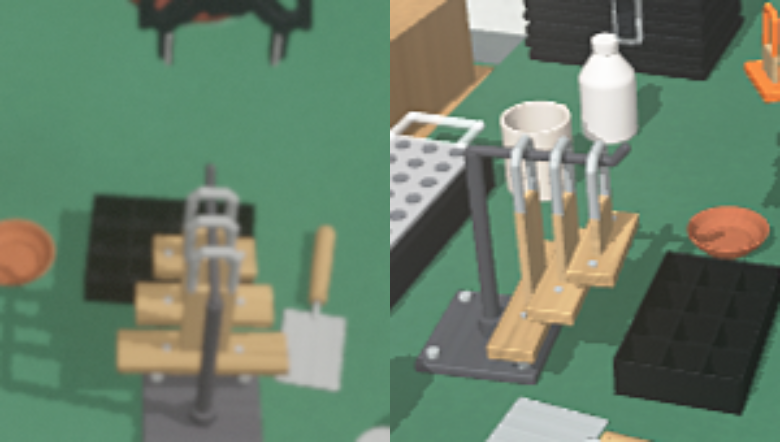

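All three hang upright and nested on the level part (side crop: loops at x of about 523, 562 and 598). The gripper is clear and the bystanders in view look unmoved. I'm handing in.

```bash
python3 -c "
from cell import bot
print(bot.hand_in())"
```

```text
the job is handed in; nothing more can be done
None
```

I hung the three tampers on the hook in order, the largest furthest in, then the middle one, then the smallest in front. I handed the job in at about 18 s of the 72 s allowed; the hand-in gives no verdict.

- **Hanging:** the last scene and side pictures show all three upright and nested on the level part of the arm. From the release poses, the loops hang about 43, 77 and 111 mm from the post's axis. I did not measure their final heights separately.
- **Robot:** the gripper is open and clear of everything. The highest wrist force I saw was about 8 N, while gripping.
- **Bystanders:** the saucer, seed tray, trowel, mug and sprayer look unmoved. The pot and jar were outside the final crops, so I did not check them; the arm's planned path stayed clear of them.
- **Disagreement:** the first rough board angles from the scene view were up to 0.36 rad off the wrist-camera edge fits. I used the wrist values, and all three grasps held.

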